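# Turn a gearbox output to its index post with one finger

### The arm

A 7-joint arm with a two-finger parallel gripper is mounted at the origin on the work surface; the furniture and walls round the work are solid. World frame = base frame: x ahead of the robot, y to its left, z up, the work surface at z = 0. Lengths are in m, angles in rad, forces in N, time in s.
With the tool pointing down it reaches from about 0.4 to 0.85 m from the base axis. Payload 10.4 kg.
Tool frame: the origin (TCP) lies midway between the tips of the shut fingers; the grasp point (between the pads) lies 19 mm behind it; z points along the fingers, x is the direction in which the jaws open and shut, and the axes are right-handed (so a half turn about z gives the same grasp; the last joint's range is limited). The gripper opens to 85 mm and grips with 20 to 120 N. Pads are 22 mm wide; open, the fingers measure 114 mm over their backs; the gripper's body (76 mm by 85 mm) begins 54 mm behind the grasp point. The pads swing forward as they close: fully open they stand 13 mm farther back than shut.
Start: joints at [1.236, 0.332, -0.065, 1.46, 0.022, 1.35, -0.088], TCP at [0.192, -0.595, 0.231] pointing down, gripper open.
Joint ranges: [-2.6, 2.6], [-0.5, 2.12], [-1.47, 1.34], [0.16, 2.42], [-1.27, 4.41], [0.06, 2.06], [-2.6, 2.6]. Speed limits (rad/s): [2.22, 2.22, 2.79, 2.79, 3.14, 3.14, 3.14].

### API

Orientations are given as a unit quaternion [x, y, z, w].
In Python, from workcell import manip, cams gives the robot as it stands.
- The arm moves only by the tool move_arm, never from a script. Its argument "moves" is a list of rows, each a list of 7 numbers: the turn, a rotation vector about the tool's x, y, z in degrees, then the shift along the tool's x, y, z in m, then the finger opening in m, from 0 to 0.0854. A call has 1 to 10 rows; each row is the pose to reach, as a shift and turn from the pose commanded when the call began, along the tool's axes at that moment; what a row does not reach only later rows make up. A row lasts 1/10 s, in which the tool goes at most 50 mm and 8.59 degrees, less where a joint would pass 70% of its speed; a pose out of reach is approached as far as the arm can. A call with a gripper value outside its range is refused whole. The fingers move at their own pace and stop on an object; "grip_force" is the grip in N (left out, the last holds). Time passes only in rows, so rows that repeat a pose let the fingers close. It gives the time, the measured TCP pose, the force and the opening at its end, in the units of the state.
- manip.get_obs(): the state, without advancing time (a new reading comes with each control period).
- cams.camera(name): name is "scene" or "top"; returns the picture (400x640x3 uint8, red, green, blue); there is no depth.
- cams.camera_params(name): a dict with "fx", "fy", "cx", "cy" (pixels), "dist_coeffs" ([k1, k2, p1, p2, k3] as OpenCV has them; the pictures are not rectified), "xyz" and "rotation" of the camera in the world. Camera axes: x right, y up, looking along -z (the intrinsics and any distortion apply to the point x, -y, -z); pixel columns grow to the right and rows downward; lengths in m; the calibration is good to about 2 mm. A picture is of the moment at which its call begins. camera_params takes no time and is no camera call.
- manip.hand_in(): hands the job in, once; it reports no verdict.
The state is a dict: "clock": time; "joint_pos": joint angles; "joint_velocities": joint speeds; "tau": joint torques, N m; "position": TCP position; "ee_rot": TCP orientation; "ft_force": force on the tool from outside, world axes, zero at the start; "torque": the same for the moment, N m; "grip_width": opening from 0.0 (shut) to 1.0 (fully open).
Only numpy, scipy, OpenCV 4.12 (cv2) and the standard library are available. Lean on these libraries where they do the work, as an engineer would, in place of code of your own. Each camera call takes 0.05 s, during which the arm holds its last target. There are 200 camera calls.

### The job

The gearbox on the round turning stand has to be set for bolting up: with a fingertip, push the three-armed spider on its shaft round clockwise (seen from above) until the long pointed arm points at the index post, its tip facing the post's square head. Push gently and do not grip the arms, come up to the post from that side and never push the tip past the head. Leave the stand, the index post and the parts lying on and round the stand where they are, and take the finger away at the end.

Things in the scene. Friction and masses are not known exactly. Their poses are not given: they have to be found in the camera images.
- stand: round grey cast plate, 280 mm across, 30 mm thick, loose on the bench (6 kg with the gearbox; a sideways push over about 25 N can shift it). In its middle a light grey gearbox: square flange 77 mm wide, top 120 mm above the bench, boss (radius 37) up to 130 mm, shaft up to 163 mm. Origin: centre of the underside, on the shaft axis; z up; x is the zero direction of both joints
- reducer_shaft (a joint): angle of the gearbox's shaft and of the spider's long pointed arm about the vertical axis through the stand's origin, rad: 0 when the arm lies along the stand's +x, growing counter-clockwise seen from above (pushing clockwise makes it smaller). Turns against about 0.15 N m of friction (some 2 N at 75 mm from the axis), no spring, stays where it is left
- index_post (a joint): angle at which the index post stands on the plate, same axis, zero and sense as reducer_shaft: the pointed arm points straight at the post when the two values are equal. The post is clamped, not to be moved. At the start it lies 0.7 to 2.3 rad clockwise of the pointed arm
- spider: steel spider on the shaft: dark hub, 38 mm diameter, 132 to 160 mm above the bench; three round arms, centre lines 145 mm above the bench. One is long and pointed, 12 mm thick out to 89 mm, tip 105 mm from the axis; the others, 120 degrees either side of it, are short, 11 mm thick, with black 18 mm balls centred 62 mm from the axis. Origin on the axis 120 mm above the bench, x along the long arm
- pointer_tip (a point): tip of the long pointed arm, 105 mm from the axis, 145 mm above the bench
- pointer_middle (a point): point on the centre line of the long arm, 75 mm from the axis, 145 mm above the bench: a good place to push (on its counter-clockwise side)
- index_head (a point): middle of the inner face of the index post's square head, 112 mm from the axis, 145 mm above the bench; x points radially outward, y counter-clockwise. Head 14 mm wide, 20 mm deep (112 to 132 mm from the axis), 16 mm high, top 153 mm above the bench, on an 11 mm round post with a 28 x 30 x 12 mm foot
- bearing: ball bearing, 38 mm across, 10 mm high, lying on the plate; origin at the centre of its underside; leave it alone
- seal: black oil seal, 45 mm across, 8 mm high, lying on the plate; origin at the centre of its underside; leave it alone
- spanner: steel spanner 155 mm long, 26 mm wide, 6 mm high, lying on the bench to the right; leave it alone
- oiler: dark green oil can with a bent spout, 64 x 84 mm, 192 mm high, standing on the bench to the left; leave it alone

How it is judged:
By the outcome, as a careful person would: the job done as asked, in the order asked, and still so for the second after the job is handed in, with the robot touching nothing.
It also fails if it takes over 42 s, if anything falls off the work surface, if the arm or the gripper's body presses on something with over 40 N, if the wrist force passes 120 N, or if a joint passes its speed limit or range.

## Working session

There is one attempt and no reset: what is moved stays moved. The work goes in short steps, Python scripts to look and compute and a tool call to move; the robot and the scene stay as the last step left them, time stands still between calls to the robot, and variables do not carry over. Pictures are saved under pics/ and viewed, about 8 in all and at most 12, crops included, and the job is handed in when it is done.

Besides the shell and the picture viewer there is one more tool, called after ">>>" as name(argument=value, ...), one argument or row to a line, values as JSON. move_arm: Moves the arm, as the interface text tells. Its arguments: {"type":"object","properties":{"moves":{"type":"array","items":{"type":"array","items":{"type":"number"}}},"grip_force":{"type":"number"}},"required":["moves"]}

```bash
ls; mkdir -p pics; python3 - <<'E'
from workcell import manip,cams
import cv2
for n in("scene","top"):
    cv2.imwrite(f"pics/{n}0.png",cams.camera(n)[:,:,::-1]); print(n,cams.camera_params(n))
o=manip.get_obs(); print(o)
E
```

```text
pics
scene {'fx': 396.9682633935825, 'fy': 396.9682633935825, 'cx': 317.41564697354636, 'cy': 198.10241058484723, 'dist_coeffs': array([-0.09259634,  0.        ,  0.        ,  0.        ,  0.        ]), 'xyz': array([-0.0124761 ,  0.53028976,  0.76213041]), 'rotation': array([-0.16053743,  0.42002832,  0.8290268 , -0.33244324])}
top {'fx': 512.4533313568907, 'fy': 512.4533313568907, 'cx': 309.8847014121114, 'cy': 202.77040120389978, 'dist_coeffs': array([0.04919354, 0.        , 0.        , 0.        , 0.        ]), 'xyz': array([ 0.25492086, -0.10936418,  1.62995302]), 'rotation': array([-0.07160139,  0.06382594,  0.71344265, -0.69411748])}
{'clock': 0.1, 'joint_pos': array([ 1.23640386,  0.33280548, -0.06469568,  1.46082851,  0.02161117,
        1.34992192, -0.0885216 ]), 'joint_velocities': array([ 0.00047182, -0.00124212, -0.0003578 , -0.00289108, -0.00033442,
       -0.00097766,  0.00065669]), 'tau': array([ 5.43464048e-04, -6.26739407e+01,  4.86421294e-02, -3.92431748e+01,
        1.61997846e-02,  7.01368059e-03,  2.99833118e-05]), 'position': array([ 0.19161801, -0.59455413,  0.23061125]), 'ee_rot': array([ 8.08319322e-01, -5.88743979e-01, -5.31968949e-04, -3.44426723e-04]), 'ft_force': array([ 0.40862342, -0.15268262, -0.63022843]), 'torque': array([-0.04852583,  0.01038419,  0.01674876]), 'grip_width': 0.998917059384071}
```

View pics/scene0.png

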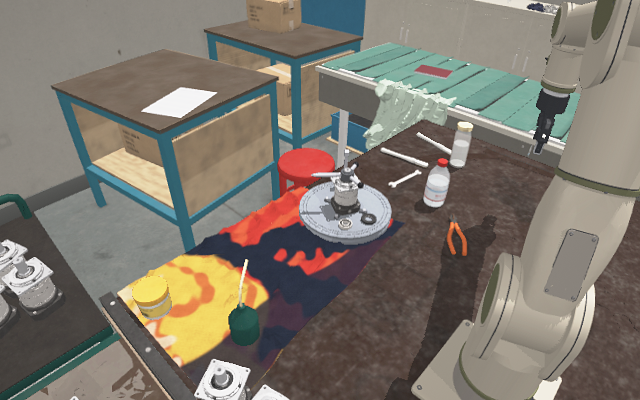

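View pics/top0.png

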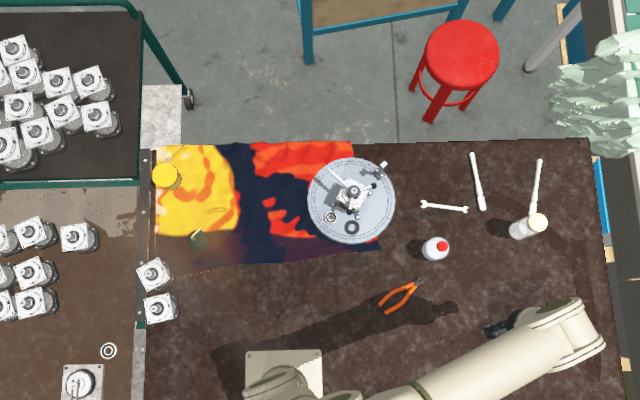

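The top view shows the stand at about (351,200) and the spider at its centre. In the scene view the stand is at about (345,208). Next I'll enlarge both.

```bash
cat > h.py <<'E'
import numpy as np,cv2
from scipy.spatial.transform import Rotation as R
from workcell import manip,cams
def ray(n,u,v):
    p=cams.camera_params(n);K=np.array([[p['fx'],0,p['cx']],[0,p['fy'],p['cy']],[0,0,1]])
    x,y=cv2.undistortPoints(np.array([[[u,v]]],float),K,p['dist_coeffs'])[0,0]
    return p['xyz'],R.from_quat(p['rotation']).apply([x,-y,-1])
def pt(n,u,v,z):
    c,d=ray(n,u,v); return c+d*(z-c[2])/d[2]
def tri(a,b):
    (c1,d1),(c2,d2)=ray("top",*a),ray("scene",*b)
    s=np.linalg.lstsq(np.c_[d1,-d2],c2-c1,rcond=None)[0]
    p,q=c1+s[0]*d1,c2+s[1]*d2; return (p+q)/2,np.linalg.norm(p-q)
def proj(n,P):
    p=cams.camera_params(n);K=np.array([[p['fx'],0,p['cx']],[0,p['fy'],p['cy']],[0,0,1]])
    q=R.from_quat(p['rotation']).inv().apply(np.atleast_2d(P)-p['xyz'])*[1,-1,-1]
    return cv2.projectPoints(q,np.zeros(3),np.zeros(3),K,p['dist_coeffs'])[0][:,0]
E
python3 - <<'E'
from h import *
a=cv2.imread('pics/top0.png')[148:252,300:404]; b=cv2.imread('pics/scene0.png')[140:250,290:400]
cv2.imwrite('pics/crop0.png',np.hstack([cv2.resize(a,(400,400),interpolation=2),cv2.resize(b,(400,400),interpolation=2)]))
t=cv2.imread('pics/top0.png'); hsv=cv2.cvtColor(t,cv2.COLOR_BGR2HSV)
m=((hsv[...,1]<60)&(hsv[...,2]>110)).astype(np.uint8)*255
m[:140]=0;m[260:]=0;m[:,:295]=0;m[:,405:]=0
m=cv2.morphologyEx(m,cv2.MORPH_OPEN,np.ones((5,5)))
c=max(cv2.findContours(m,0,1)[0],key=cv2.contourArea); e=cv2.fitEllipse(cv2.convexHull(c)); print(e,pt("top",*e[0],.03))
E
```

```text
((351.181396484375, 200.09742736816406), (86.71280670166016, 88.54296112060547), 95.86079406738281) [ 0.57074406 -0.22727156  0.03      ]
```

View pics/crop0.png

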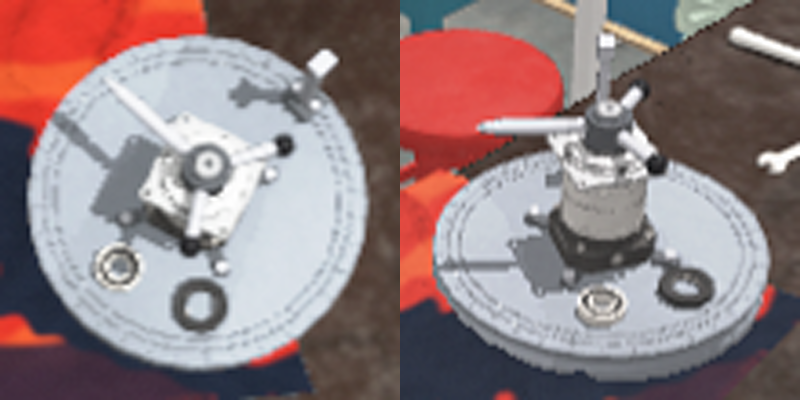

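The crop gives these pixel positions. In the top view the hub is at (353.3,190.9), the pointed tip at (327.8,168.8) and the post head at (384.2,163.6). In the scene view the hub is at (347,170), the tip at (312,175) and the head at (347,152).

```bash
python3 - <<'E'
from h import *
for n,a,b,z in(("hub",(353.3,190.9),(347.2,169),.161),("tip",(327.8,168.8),(312,174.9),.145),("head",(384.2,163.6),(346.9,152.4),.153),("ballR",(373.7,185.4),(357,163.5),.15),("ballL",(349.4,210.7),(360.5,184),.15)):
    p,e=tri(a,b); print(n,p.round(4),"gap",round(e,4),"topz",pt("top",*a,z)[:2].round(4),"scz",pt("scene",*b,z)[:2].round(4))
C=np.array([.5707,-.2273])
for n,a,z in(("tip",(327.8,168.8),.145),("head",(384.2,163.6),.153)):
    d=pt("top",*a,z)[:2]-C; print(n,np.hypot(*d),np.degrees(np.arctan2(d[1],d[0])))
# head corners: white blob
t=cv2.imread('pics/top0.png');print(t[155:178,375:395].min(2))
print(pt("top",353.3,190.9,.163))
E
```

```text
hub [ 0.5725 -0.2248  0.1608] gap 0.0007 topz [ 0.5722 -0.2249] scz [ 0.5726 -0.2244]
tip [ 0.6451 -0.154   0.1411] gap 0.0031 topz [ 0.6453 -0.153 ] scz [ 0.6394 -0.1503]
head [ 0.6562 -0.323   0.1409] gap 0.0026 topz [ 0.6541 -0.3206] scz [ 0.642  -0.3068]
ballR [ 0.589  -0.2882  0.1447] gap 0.0036 topz [ 0.5894 -0.2866] scz [ 0.5821 -0.2818]
ballL [ 0.5157 -0.2131  0.1429] gap 0.0027 topz [ 0.5156 -0.2119] scz [ 0.5083 -0.205 ]
tip 0.10533009613848762 44.87062373729013
head 0.12513881948083372 -48.21186524155271
[[ 42  42  44  42  37  38  40  43  46  48  51  49  47  43  44  44  45  47
   48  45]
 [ 47  48  47  46  41  41  43  49  51  48  48  50  47  46  44  45  49  49
   47  47]
 [ 48  48  49  48  46  51  51  52  53  50  47  47  46  46  46  48  55  59
   54  51]
 [ 45  44  51  51  49  54  56  57  53  51  47  46  47  48  47  49  56  60
   54  54]
 [ 45  47  52  51  54  61  64  61  57  54  53  53  52  53  50  49  50  51
   52  56]
 [ 44  49  54  55  58  61  63  60  67  82  71  50  49  49  50  49  47  51
   55  53]
 [ 44  46  52  56  59  59  58  76 194 237 204  98  48  49  50  51  48
[... 714 characters left out ...]
116 112 120 114  82  55  55  55  52  48  47  47  49  50
   48  47]
 [ 96 150 165 134 114 114 127 128 100  54  50  53  55  50  48  46  47  48
   51  51]
 [ 79  88 108 114 112 119 129 131 146 120  46  50  52  51  49  48  48  48
   52  54]
 [ 78  76  89 108 114 126 130 125 134 150 129  65  50  51  51  50  49  51
   55  59]
 [106  99  85  99 116 150 220 220 159 134 146 115  57  60  62  61  58  51
   55  64]
 [ 90 112 119 118 106 157 237 244 189 158 189 162  96  67  68  66  64  55
   58  69]
 [ 90  95 121 127 122 124 171 190 184 192 201 194 147  71  71  69  67  61
   63  71]
 [145  93  97 123 131 128 138 153 170 191 200 201 172 113  79  74  68  67
   66  69]]
[ 0.57172103 -0.22478862  0.163     ]
```

```bash
cat >> h.py <<'E'
def rel(P,ang):
    "rotvec (deg) and shift in tool axes to reach P with tool x at world angle ang, pointing down"
    o=manip.get_obs(); T=R.from_quat(o['ee_rot']); a=np.radians(ang); c,s=np.cos(a),np.sin(a)
    G=R.from_matrix(np.array([[c,s,0],[s,-c,0],[0,0,-1]]))
    return np.degrees((T.inv()*G).as_rotvec()).round(2),T.inv().apply(np.array(P)-o['position']).round(4)
E
python3 - <<'E'
from h import *
t=cv2.imread('pics/top0.png')
w=t[158:170,379:390].min(2).astype(float); w=np.clip(w-60,0,None); v,u=np.indices(w.shape)
hd=(379+(w*u).sum()/w.sum(),158+(w*v).sum()/w.sum()); print("head px",hd)
hub=pt("top",353.3,190.9,.162)[:2]
for z in(.145,.153):
  d=pt("top",*hd,z)[:2]-hub; print(z,np.hypot(*d),np.degrees(np.arctan2(*d[::-1])))
d=pt("top",327.8,168.8,.145)[:2]-hub; print(np.hypot(*d),np.degrees(np.arctan2(*d[::-1])))
print(rel([.594,-.1426,.25],45.5))
print("bottle",tri((441,243),(442,162)))
E
```

```text
head px (np.float64(383.12141156700744), np.float64(164.3244643607338))
0.145 0.12452702655817821 -48.70400334347034
0.153 0.12226463915329791 -49.11287508284837
0.10274068010563919 44.39583966427925
(array([-7.0000e-02,  5.0000e-02, -1.1764e+02]), array([-0.3068, -0.5216, -0.019 ]))
bottle (array([ 0.41039266, -0.47306736,  0.14752706]), np.float64(0.007909775126742088))
```

>>> move_arm(
  moves=[
    [0,0,-4,-0.01,-0.017,-0.015,0],
    [0,0,-12,-0.03,-0.05,-0.03,0],
    [0,0,-20,-0.05,-0.085,-0.04,0],
    [0,0,-28,-0.07,-0.12,-0.04,0],
    [0,0,-36,-0.092,-0.156,-0.04,0],
    [0,0,-44,-0.114,-0.193,-0.04,0],
    [0,0,-52,-0.136,-0.23,-0.04,0],
    [0,0,-60,-0.158,-0.268,-0.04,0],
    [0,0,-68,-0.18,-0.305,-0.04,0],
    [0,0,-76,-0.202,-0.343,-0.04,0],
  ],
  grip_force=20,
)

```text
clock: 1.1
position: [0.4569, -0.296, 0.2712]
ee_rot: [0.999, 0.036, -0.0, 0.0]
ft_force: [0.8, -1.1, 0.4]
grip_width: 0.002
```

```bash
python3 - <<'E'
from h import *
o=manip.get_obs();print(o['clock'],o['position'],o['grip_width'],o['joint_pos'].round(2))
print(rel([.594,-.1426,.25],45.5))
E
```

```text
1.1 [ 0.45691643 -0.29595164  0.27115206] 0.002017545500571888 [ 0.9   0.17 -0.46  1.6   0.07  1.4   0.51]
(array([-0.000e+00,  2.000e-02, -4.132e+01]), array([ 0.1479, -0.143 ,  0.0211]))
```

>>> move_arm(
  moves=[
    [0,0,-8,0.03,-0.029,0,0],
    [0,0,-16,0.06,-0.058,0,0],
    [0,0,-24,0.09,-0.087,0,0],
    [0,0,-32,0.115,-0.112,0.01,0],
    [0,0,-39,0.138,-0.134,0.015,0],
    [0,0,-41.3,0.148,-0.143,0.021,0],
    [0,0,-41.3,0.148,-0.143,0.021,0],
    [0,0,-41.3,0.148,-0.143,0.021,0],
  ],
)

```text
clock: 1.9
position: [0.5936, -0.146, 0.25]
ee_rot: [0.924, 0.383, -0.001, 0.0]
ft_force: [-1.4, 0.3, 0.4]
grip_width: -0.002
```

```bash
python3 - <<'E'
from h import *
o=manip.get_obs();print(o['clock'],o['position'],o['grip_width'],o['joint_pos'].round(2))
print(rel([.594,-.1426,.136],45.5))
a=cams.camera("top")[100:260,260:460,::-1]; b=cams.camera("scene")[90:250,250:450,::-1]
cv2.imwrite('pics/above.png',np.hstack([cv2.resize(a,(400,320)),cv2.resize(b,(400,320))]))
E
```

```text
1.9 [ 0.59364562 -0.14601104  0.25002281] -0.0019351300309956474 [ 0.66  0.36 -0.63  1.44  0.21  1.41  0.8 ]
(array([-0.02,  0.06, -0.51]), array([ 0.0028, -0.0021,  0.114 ]))
```

View pics/above.png

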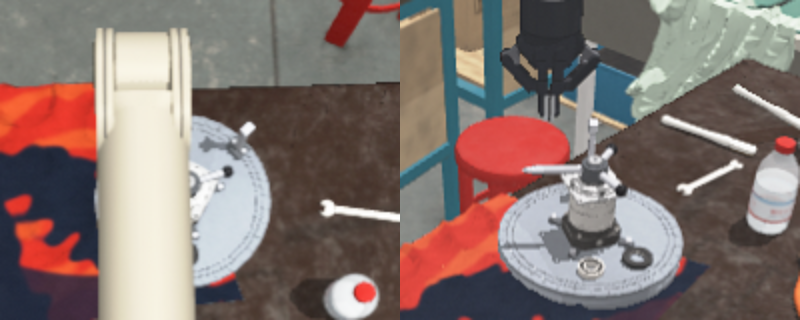

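Scene half: the shut fingers hang clear above and behind the pointed arm, at about (549,110) in the crop, and nothing is below them. I'm descending.

>>> move_arm(
  moves=[
    [0,0,-0.5,0.003,-0.002,0.03,0],
    [0,0,-0.5,0.003,-0.002,0.06,0],
    [0,0,-0.5,0.003,-0.002,0.085,0],
    [0,0,-0.5,0.003,-0.002,0.105,0],
    [0,0,-0.5,0.003,-0.002,0.114,0],
    [0,0,-0.5,0.003,-0.002,0.114,0],
  ],
)

```text
clock: 2.6
position: [0.5941, -0.1422, 0.1357]
ee_rot: [0.922, 0.387, -0.001, -0.0]
ft_force: [0.1, -0.6, -0.2]
grip_width: 0.0
```

```bash
python3 - <<'E'
from h import *
C=np.array([.5715,-.2255])
o=manip.get_obs();q=o['position'][:2]-C;print(o['clock'],o['position'],o['ft_force'],np.hypot(*q),np.degrees(np.arctan2(*q[::-1])))
b=cams.camera("scene")[110:230,270:420,::-1]
cv2.imwrite('pics/down.png',cv2.resize(b,(600,480),interpolation=2))
T=R.from_quat(o['ee_rot']); r=T.inv().apply(np.r_[q,0]); print("axis-rel in tool",r)
for f in(4,8,12,16,20,24,28,32,36,40):
    print(f,(R.from_euler('z',f,degrees=True).apply(r)-r)[:2].round(4))
E
```

```text
2.6 [ 0.594122   -0.14224778  0.13572518] [ 0.11715445 -0.6497693  -0.15119248] 0.08627100822225482 74.79816197016541
axis-rel in tool [ 7.52729775e-02 -4.21504828e-02 -5.02320015e-05]
4 [0.0028 0.0054]
8 [0.0051 0.0109]
12 [0.0071 0.0166]
16 [0.0087 0.0224]
20 [0.0099 0.0283]
24 [0.0106 0.0343]
28 [0.011  0.0403]
32 [0.0109 0.0463]
36 [0.0104 0.0523]
40 [0.0095 0.0582]
```

View pics/down.png

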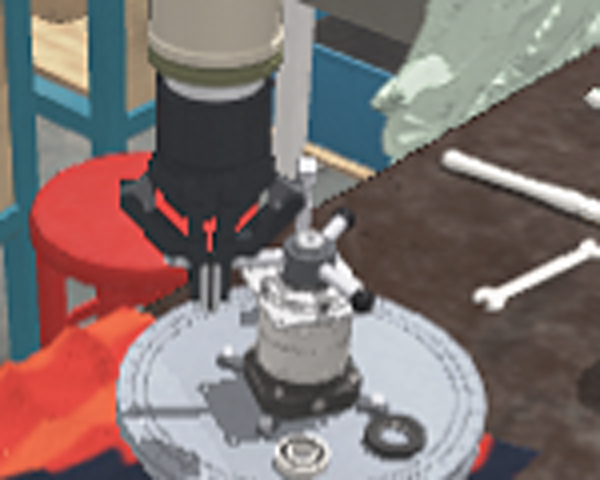

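The fingers are down beside the long arm. Its shadow hasn't moved, the force is about 0, and bearing and seal are untouched. I'll close the gap along tool y, then follow the arc.

>>> move_arm(
  moves=[
    [0,0,0,0,0.011,0,0],
    [0,0,0,0,0.022,0,0],
    [0,0,4,0.001,0.027,0,0],
    [0,0,8,0.002,0.033,0,0],
    [0,0,12,0.0026,0.038,0,0],
    [0,0,16,0.0026,0.0435,0,0],
    [0,0,20,0.0024,0.049,0,0],
    [0,0,24,0.0017,0.0543,0,0],
    [0,0,28,0.0007,0.0596,0,0],
    [0,0,32,-0.0007,0.065,0,0],
  ],
)

```text
clock: 3.65
position: [0.6416, -0.1877, 0.1367]
ee_rot: [0.993, 0.117, -0.0, -0.0]
ft_force: [-3.0, 0.6, 1.7]
grip_width: -0.002
```

```bash
cat > arc.py <<'E'
from h import *
import sys
C=np.array([.5715,-.2255])
o=manip.get_obs();q=o['position'][:2]-C;T=R.from_quat(o['ee_rot']);x=T.apply([1,0,0])
r=T.inv().apply(np.r_[q,0]); print(o['clock'],o['position'][2],"F",o['ft_force'].round(1),"toolang",np.degrees(np.arctan2(x[1],x[0])).round(2),"r",r.round(4),"j",o['joint_pos'].round(2))
r=np.array([.075,r[1],0])-0
for f in map(float,sys.argv[2:]): print(f,(R.from_euler('z',f,degrees=True).apply(r)-r)[:2].round(4))
b=cams.camera("scene")[110:230,270:420,::-1]
cv2.imwrite(f'pics/{sys.argv[1]}.png',cv2.resize(b,(600,480),interpolation=2))
a=cams.camera("top")[148:252,300:404,::-1]
cv2.imwrite(f'pics/{sys.argv[1]}t.png',cv2.resize(a,(400,400),interpolation=2))
E
python3 arc.py a1 4 8 12 16 20 24 28 32 36 40
```

```text
3.65 0.1367116072358859 F [-3.   0.6  1.7] toolang 13.48 r [ 0.0769 -0.0204 -0.    ] j [ 0.56  0.53 -0.48  1.43  0.25  1.24  0.29]
4.0 [0.0012 0.0053]
8.0 [0.0021 0.0106]
12.0 [0.0026 0.016 ]
16.0 [0.0027 0.0215]
20.0 [0.0025 0.0269]
24.0 [0.0018 0.0323]
28.0 [0.0008 0.0376]
32.0 [-0.0006  0.0428]
36.0 [-0.0023  0.048 ]
40.0 [-0.0044  0.053 ]
```

View pics/a1.png

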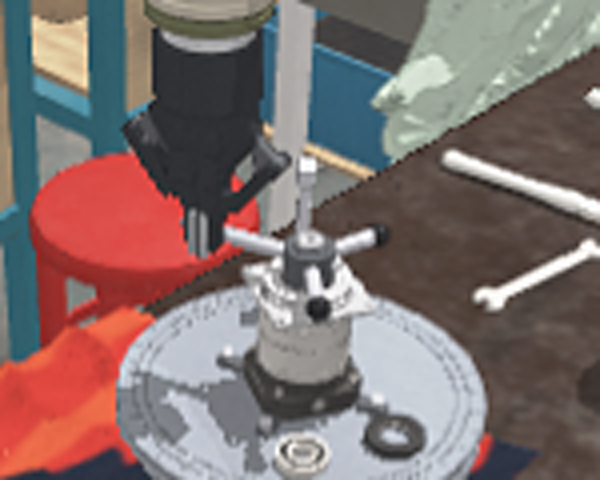

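The spider is turning with the finger: the front ball is now at (318,305) in the crop, nothing else has moved and the force is about 3 N. I'll go 40° further.

>>> move_arm(
  moves=[
    [0,0,4,0,0.0053,0,0],
    [0,0,8,0.001,0.0106,0,0],
    [0,0,12,0.001,0.016,0,0],
    [0,0,16,0.001,0.0215,0,0],
    [0,0,20,0.0008,0.027,0,0],
    [0,0,24,0,0.0323,0,0],
    [0,0,28,-0.001,0.0376,0,0],
    [0,0,32,-0.0024,0.0428,0,0],
    [0,0,36,-0.004,0.048,0,0],
    [0,0,40,-0.006,0.053,0,0],
    [0,0,40,-0.006,0.053,0,0],
  ],
)

```text
schema error: expected 1 to 10 rows
```

>>> move_arm(
  moves=[
    [0,0,4,0,0.0053,0,0],
    [0,0,8,0.001,0.0106,0,0],
    [0,0,12,0.001,0.016,0,0],
    [0,0,16,0.001,0.0215,0,0],
    [0,0,20,0.0008,0.027,0,0],
    [0,0,24,0,0.0323,0,0],
    [0,0,28,-0.001,0.0376,0,0],
    [0,0,32,-0.0024,0.0428,0,0],
    [0,0,36,-0.004,0.048,0,0],
    [0,0,40,-0.006,0.053,0,0],
  ],
)

```text
clock: 4.75
position: [0.6485, -0.2398, 0.1368]
ee_rot: [0.974, -0.228, 0.001, -0.0]
ft_force: [-0.9, 2.3, -0.1]
grip_width: 0.003
```

```bash
python3 arc.py a2 2 4 6 8 10 12 14 16
python3 - <<'E'
import cv2,numpy as np
a=cv2.imread('pics/a2.png');b=cv2.imread('pics/a2t.png');cv2.imwrite('pics/a2b.png',np.hstack([cv2.resize(a,(450,360)),cv2.resize(b,(350,360))]))
E
```

```text
4.75 0.13682726091245337 F [-0.9  2.3 -0.1] toolang -26.33 r [ 0.0753 -0.0214  0.0001] j [ 0.52  0.56 -0.34  1.36  0.19  1.25 -0.29]
2.0 [0.0007 0.0026]
4.0 [0.0013 0.0053]
6.0 [0.0018 0.008 ]
8.0 [0.0022 0.0106]
10.0 [0.0026 0.0133]
12.0 [0.0028 0.0161]
14.0 [0.0029 0.0188]
16.0 [0.003  0.0215]
```

View pics/a2b.png

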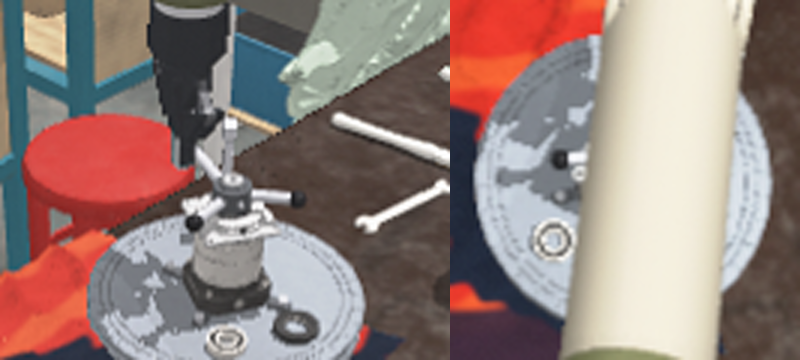

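```bash
python3 - <<'E'
from h import *
C=np.array([.5718,-.225])
for n,u,o in(("scene",(335.7,184),-120),("scene",(369.3,176),120),("top",(333.3,193.7),-120)):
    d=pt(n,*u,.145)[:2]-C; print(n,np.hypot(*d),np.degrees(np.arctan2(*d[::-1]))+o)
E
```

```text
scene 0.06279226785431584 -20.437252925981312
scene 0.06292746018735343 -26.03422725381884
top 0.05830472554873513 -27.113794570179635
```

>>> move_arm(
  moves=[
    [0,0,2,0.0007,0.0026,0,0],
    [0,0,4,0.0013,0.0053,0,0],
    [0,0,6,0.0018,0.008,0,0],
    [0,0,8,0.0022,0.0106,0,0],
    [0,0,10,0.0026,0.0133,0,0],
    [0,0,12,0.0028,0.0161,0,0],
    [0,0,14,0.0029,0.0188,0,0],
    [0,0,16,0.003,0.0215,0,0],
    [0,0,16,0.003,0.0215,0,0],
  ],
)

```text
clock: 5.75
position: [0.6404, -0.2613, 0.1362]
ee_rot: [0.932, -0.362, -0.0, 0.0]
ft_force: [1.4, 0.2, -0.1]
grip_width: 0.002
```

```bash
python3 arc.py a3 1 2 3 4 5 6 7 8
python3 - <<'E'
from h import *
C=np.array([.5718,-.225])
b=cams.camera("scene")[:,:,::-1]; cv2.imwrite('pics/a3full.png',b)
b=cv2.resize(b[135:210,310:390],(640,600),interpolation=cv2.INTER_CUBIC)
cv2.imwrite('pics/a3z.png',b)
print(proj("scene",[[*C,.163]]),proj("scene",[[*C+ .122*np.array([np.cos(a),np.sin(a)]),.153] for a in np.radians([-49])]),)
E
```

```text
5.75 0.1362183420505907 F [ 1.4  0.2 -0.1] toolang -42.47 r [ 0.075  -0.0201 -0.    ] j [ 0.52  0.55 -0.28  1.37  0.16  1.24 -0.52]
1.0 [0.0003 0.0013]
2.0 [0.0007 0.0026]
3.0 [0.001 0.004]
4.0 [0.0012 0.0053]
5.0 [0.0015 0.0066]
6.0 [0.0017 0.0079]
7.0 [0.0019 0.0093]
8.0 [0.0021 0.0106]
[[347.60074725 168.42115704]] [[346.5758626 150.0869151]]
```

View pics/a3z.png

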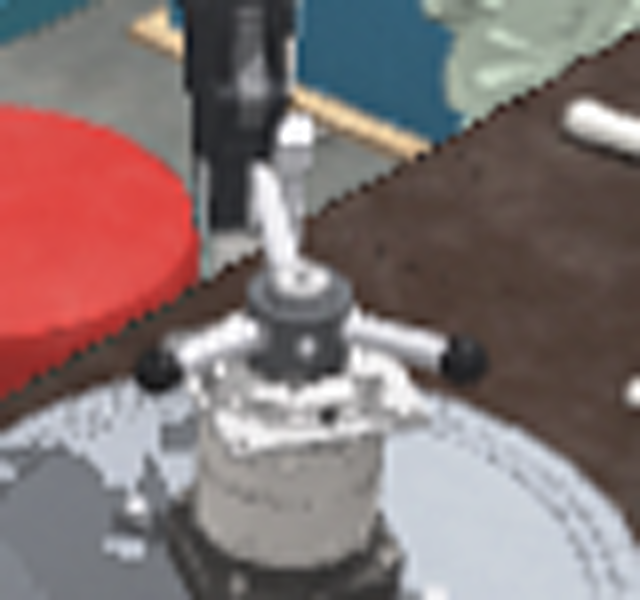

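The long arm is nearly at the post. Tip is at (342.8,156.5) and head top at (347.1,151.3), with the balls at (329.8,181) and (367.9,179.8).

```bash
python3 - <<'E'
from h import *
C=np.array([.5722,-.2247])
f=lambda d:(np.hypot(*d).round(4),np.degrees(np.arctan2(*d[::-1])).round(2))
S=lambda u,v,z:pt("scene",310+u/8-.44,135+v/8-.44,z)[:2]   # resize pixel centre offset
L,Rr=S(158,368,.145),S(463,358,.145)
print("ballL",f(L-C),"ballR",f(Rr-C)); d=L-Rr; n=f(d); print("from ball pair: long arm",n[1]-90,"sep",n[0])
print("tip",f(S(262,172,.147)-C)); print("head top",f(S(297,128,.153)-C))
# model predictions of tip / head-front pixel for given angle
for a in(-41,-43,-45,-47,-49,-51):
    e=np.array([np.cos(np.radians(a)),np.sin(np.radians(a))]); print(a,((proj("scene",[[*C+.105*e,.145],[*C+.112*e,.153]])-[310,135]+.44)*8).round(1).tolist())
E
```

```text
ballL (np.float64(0.0627), np.float64(78.06)) ballR (np.float64(0.0619), np.float64(-162.84))
from ball pair: long arm -42.16 sep 0.1074
tip (np.float64(0.0958), np.float64(-41.4))
head top (np.float64(0.119), np.float64(-49.37))
-41 [[256.4, 164.4], [254.8, 137.1]]
-43 [[265.9, 164.1], [264.9, 136.8]]
-45 [[275.4, 164.0], [275.0, 136.7]]
-47 [[285.0, 164.1], [285.1, 136.8]]
-49 [[294.5, 164.3], [295.3, 137.1]]
-51 [[304.1, 164.7], [305.5, 137.5]]
```

>>> move_arm(
  moves=[
    [0,0,1,0.0003,0.0013,0,0],
    [0,0,2,0.0007,0.0026,0,0],
    [0,0,3,0.001,0.004,0,0],
    [0,0,4,0.0012,0.0053,0,0],
    [0,0,5,0.0015,0.0066,0,0],
    [0,0,6,0.0017,0.0079,0,0],
    [0,0,6,0.0017,0.0079,0,0],
    [0,0,6,0.0017,0.0079,0,0],
  ],
)

```text
clock: 6.7
position: [0.6366, -0.268, 0.1364]
ee_rot: [0.912, -0.409, 0.0, 0.0]
ft_force: [-0.4, -0.2, 0.3]
grip_width: -0.001
```

```bash
python3 arc.py a4 1
python3 - <<'E'
from h import *
b=cams.camera("scene")[:,:,::-1]
cv2.imwrite('pics/a4z.png',cv2.resize(b[135:210,310:390],(640,600),interpolation=cv2.INTER_CUBIC))
E
```

```text
6.7 0.1364342678726828 F [-0.4 -0.2  0.3] toolang -48.35 r [ 0.0751 -0.0204  0.    ] j [ 0.51  0.55 -0.26  1.37  0.14  1.24 -0.6 ]
1.0 [0.0003 0.0013]
```

View pics/a4z.png

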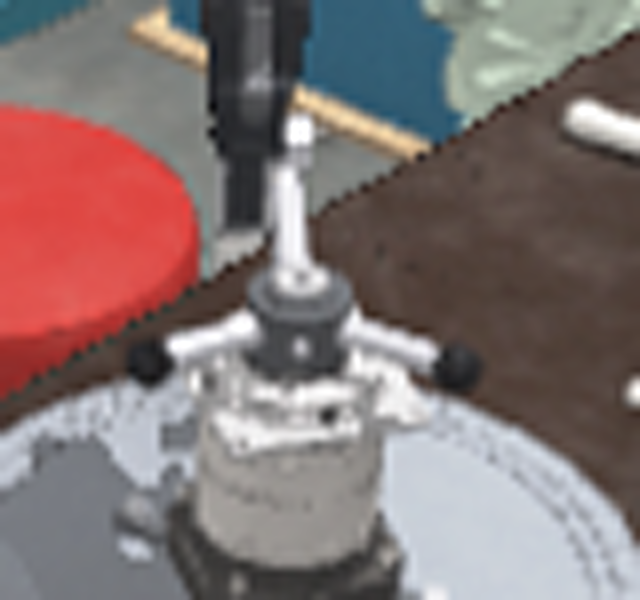

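>>> move_arm(
  moves=[
    [0,0,0,0,-0.01,0,0],
    [0,0,0,0,-0.03,0,0],
    [0,0,0,0,-0.03,-0.04,0],
    [0,0,0,0,-0.03,-0.085,0],
    [0,0,0,0,-0.03,-0.125,0],
    [0,0,0,-0.035,-0.05,-0.135,0],
    [0,0,0,-0.08,-0.07,-0.135,0],
    [0,0,0,-0.12,-0.095,-0.135,0],
    [0,0,0,-0.16,-0.12,-0.135,0],
    [0,0,0,-0.2,-0.145,-0.135,0],
  ],
)

```text
clock: 7.85
position: [0.6122, -0.0182, 0.2717]
ee_rot: [0.913, -0.409, 0.0, -0.0]
ft_force: [0.9, 0.8, 0.1]
grip_width: -0.003
```

>>> move_arm(
  moves=[
    [0,0,0,-0.03,-0.02,0,0],
    [0,0,0,-0.06,-0.03,0,0],
    [0,0,0,-0.06,-0.03,0,0],
  ],
)

```text
clock: 8.15
position: [0.5937, 0.0506, 0.2721]
ee_rot: [0.914, -0.405, -0.0, -0.001]
ft_force: [0.5, -0.5, 0.0]
grip_width: 0.0
```

```bash
python3 - <<'E'
from h import *
t=cams.camera("top")[:,:,::-1].copy(); s=cams.camera("scene")[:,:,::-1].copy(); cv2.imwrite('pics/t5.png',t); cv2.imwrite('pics/s5.png',s)
print(manip.get_obs()['position'],manip.get_obs()['clock'])
z=lambda a:cv2.resize(a,None,fx=5,fy=5,interpolation=cv2.INTER_CUBIC)
cv2.imwrite('pics/z5.png',np.hstack([z(t[150:220,325:405]),z(s[140:210,310:390])]))
C=np.array([.5722,-.2247])
S=lambda u,v,z:pt("scene",310+u/8-.44,135+v/8-.44,z)[:2]
d=S(151,361,.145)-S(460,367,.145);print(np.degrees(np.arctan2(d[1],d[0]))-90)
t0=cv2.imread('pics/top0.png'); 
for n,i in(("0",t0),("5",t)):
    w=i[158:170,379:390].min(2).astype(float); w=np.clip(w-60,0,None); v,u=np.indices(w.shape); print(379+(w*u).sum()/w.sum(),158+(w*v).sum()/w.sum())
E
```

```text
[0.59494705 0.0449225  0.27166533] 8.25
-47.484267796401625
383.12141156700744 164.3244643607338
383.0784525902881 164.40024347355606
```

View pics/z5.png

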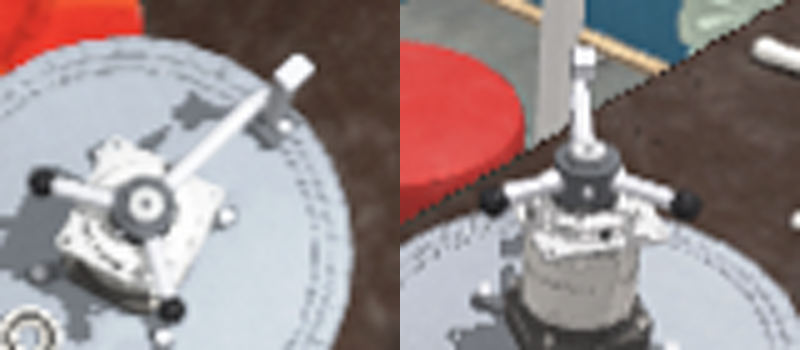

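In the top half the arm runs from the hub at about (147,203) to a tip at about (270,95), and the head is at (293,71). It looks almost in line. Next I'll measure the angle numerically.

```bash
cat > meas.py <<'E'
from h import *
import sys
def cen(i,u,v,r=5,dark=True):
    w=i[v-r:v+r+1,u-r:u+r+1].max(2).astype(float); w=np.clip(85-w,0,None); y,x=np.indices(w.shape)
    return u-r+(w*x).sum()/w.sum(),v-r+(w*y).sum()/w.sum()
ang=lambda d:np.degrees(np.arctan2(d[1],d[0]))
k=sys.argv[1]; t=cv2.imread(f'pics/t{k}.png'); s=cv2.imread(f'pics/s{k}.png')
a,b=cen(t,333,186),cen(t,359,212); A,B=pt("top",*a,.146)[:2],pt("top",*b,.146)[:2]
al=ang(A-B)-90; C=(A+B)/2+.031*np.array([np.cos(np.radians(al)),np.sin(np.radians(al))])
print("balls",a,b,"sep",np.hypot(*(A-B)),"arm",al,"C",C)
H=pt("top",383.1,164.36,.152)[:2]
for n,c in(("balls",C),("hub",pt("top",325+(147+.5)/5-.5,150+(203+.5)/5-.5,.162)[:2])): print("head from",n,ang(H-c),np.hypot(*(H-c)),c)
# arm axis in top: bright pixels, radial weighted centre line 35..85 mm
g=t.min(2).astype(float); pts=[]
c=proj("top",[[*C,.145]])[0]
for r in np.arange(.04,.095,.005):
    best=[]
    for q in np.arange(-62,-36,.5):
        e=np.radians(q); p=proj("top",[[C[0]+r*np.cos(e),C[1]+r*np.sin(e),.147]])[0]
        best.append((q,cv2.getRectSubPix(g.astype(np.float32),(1,1),(float(p[0]),float(p[1])))[0,0]))
    best=np.array(best); w=np.clip(best[:,1]-205,0,None); pts.append((r.round(3),((w*best[:,0]).sum()/max(w.sum(),1e-9)).round(2)))
print(pts)
E
python3 meas.py 5
```

```text
balls (np.float64(332.7638888888889), np.float64(186.34027777777777)) (np.float64(358.5295275590551), np.float64(211.76377952755905)) sep 0.1072312456356909 arm -47.18638829994072 C [ 0.57273685 -0.22509591]
head from balls -49.29158469242404 0.1217289858429486 [ 0.57273685 -0.22509591]
head from hub -49.14503233014053 0.1194801288424834 [ 0.57397217 -0.22700025]
[(np.float64(0.04), np.float64(-48.0)), (np.float64(0.045), np.float64(-47.5)), (np.float64(0.05), np.float64(-47.6)), (np.float64(0.055), np.float64(-47.6)), (np.float64(0.06), np.float64(-47.58)), (np.float64(0.065), np.float64(-47.53)), (np.float64(0.07), np.float64(-47.54)), (np.float64(0.075), np.float64(-47.58)), (np.float64(0.08), np.float64(-47.31)), (np.float64(0.085), np.float64(-47.26)), (np.float64(0.09), np.float64(-47.04))]
```

Arm is at about -47.4° and the post at about -49.2°, so about 1.7° more clockwise is needed. I'll go back for a small final nudge.

```bash
python3 -c "
from h import *
print(rel([.6583,-.2505,.27],-49.95),manip.get_obs()['clock'])"
```

```text
(array([-0.03, -0.02,  1.78]), array([0.2624, 0.1498, 0.0017])) 8.25
```

>>> move_arm(
  moves=[
    [0,0,0.5,0.035,0.02,0,0],
    [0,0,1,0.075,0.043,0,0],
    [0,0,1.8,0.115,0.066,0,0],
    [0,0,1.8,0.155,0.089,0,0],
    [0,0,1.8,0.195,0.112,0,0],
    [0,0,1.8,0.23,0.132,0,0],
    [0,0,1.8,0.255,0.146,0.002,0],
    [0,0,1.8,0.262,0.15,0.002,0],
    [0,0,1.8,0.262,0.15,0.002,0],
    [0,0,1.8,0.262,0.15,0.002,0],
  ],
)

```text
clock: 9.25
position: [0.6571, -0.2512, 0.2693]
ee_rot: [0.906, -0.423, -0.0, -0.0]
ft_force: [-0.2, 0.8, -0.5]
grip_width: 0.002
```

```bash
python3 -c "
from h import *
print(rel([.6583,-.2505,.1364],-49.95),rel([.6354,-.2698,.1364],-49.95),manip.get_obs()['clock'])"
```

```text
(array([-0.04,  0.03, -0.13]), array([ 0.0003, -0.0013,  0.1329])) (array([-0.04,  0.03, -0.13]), array([0.0004, 0.0287, 0.1329])) 9.25
```

>>> move_arm(
  moves=[
    [0,0,0,0,-0.001,0.035,0],
    [0,0,0,0,-0.001,0.075,0],
    [0,0,0,0,-0.001,0.11,0],
    [0,0,0,0,-0.001,0.133,0],
    [0,0,0,0,-0.001,0.133,0],
    [0,0,0,0,0.01,0.133,0],
    [0,0,0,0,0.02,0.133,0],
    [0,0,0,0,0.024,0.133,0],
    [0,0,0,0,0.025,0.133,0],
    [0,0,0,0,0.025,0.133,0],
  ],
)

```text
clock: 10.25
position: [0.6376, -0.2689, 0.1372]
ee_rot: [0.906, -0.424, 0.001, 0.0]
ft_force: [0.2, 0.3, 0.0]
grip_width: 0.002
```

```bash
python3 -c "
from h import *
print(rel([.6354,-.2698,.1364],-49.95),manip.get_obs()['clock'])"
```

```text
(array([-0.02, -0.06, -0.22]), array([-0.0007,  0.0023,  0.0008])) 10.25
```

Now the last 2.3 mm, slowly. Then I'll back off and move clear.

>>> move_arm(
  moves=[
    [0,0,0,0,0.0008,0,0],
    [0,0,0,0,0.0015,0,0],
    [0,0,0,0,0.0023,0,0],
    [0,0,0,0,0.0023,0,0],
    [0,0,0,0,0.0023,0,0],
  ],
)

```text
clock: 10.75
position: [0.636, -0.2697, 0.1364]
ee_rot: [0.906, -0.424, 0.0, -0.0]
ft_force: [1.6, 1.4, 0.1]
grip_width: 0.003
```

>>> move_arm(
  moves=[
    [0,0,0,0,-0.01,0,0],
    [0,0,0,0,-0.03,0,0],
    [0,0,0,0,-0.03,-0.04,0],
    [0,0,0,0,-0.03,-0.085,0],
    [0,0,0,0,-0.03,-0.125,0],
    [0,0,0,-0.035,-0.05,-0.135,0],
    [0,0,0,-0.08,-0.07,-0.135,0],
    [0,0,0,-0.12,-0.095,-0.135,0],
    [0,0,0,-0.16,-0.12,-0.135,0],
    [0,0,0,-0.2,-0.145,-0.135,0],
  ],
)

```text
clock: 11.75
position: [0.6184, -0.0214, 0.2715]
ee_rot: [0.906, -0.424, 0.0, 0.0]
ft_force: [0.3, -0.8, 0.3]
grip_width: -0.001
```

>>> move_arm(
  moves=[
    [0,0,0,-0.03,-0.02,0,0],
    [0,0,0,-0.06,-0.03,0,0],
    [0,0,0,-0.06,-0.03,0,0],
  ],
)

```text
clock: 12.05
position: [0.6022, 0.048, 0.2718]
ee_rot: [0.907, -0.42, -0.0, -0.001]
ft_force: [-0.1, 1.0, 1.0]
grip_width: -0.0
```

```bash
python3 - <<'E'
from h import *
t=cams.camera("top")[:,:,::-1].copy(); s=cams.camera("scene")[:,:,::-1].copy(); cv2.imwrite('pics/t6.png',t); cv2.imwrite('pics/s6.png',s)
z=lambda a:cv2.resize(a,None,fx=5,fy=5,interpolation=cv2.INTER_CUBIC)
cv2.imwrite('pics/z6.png',np.hstack([z(t[150:220,325:405]),z(s[140:210,310:390])]))
w=t[158:170,379:390].min(2).astype(float); w=np.clip(w-60,0,None); v,u=np.indices(w.shape); print(379+(w*u).sum()/w.sum(),158+(w*v).sum()/w.sum())
E
python3 meas.py 6
```

```text
383.01917954182204 164.4564464571124
balls (np.float64(332.9699115044248), np.float64(185.91150442477877)) (np.float64(358.05595667870034), np.float64(212.0072202166065)) sep 0.10730523495409493 arm -48.71391919238273 C [ 0.57242304 -0.22526795]
head from balls -49.1269054439914 0.12180374772647735 [ 0.57242304 -0.22526795]
head from hub -49.14503233014053 0.1194801288424834 [ 0.57397217 -0.22700025]
[(np.float64(0.04), np.float64(-48.4)), (np.float64(0.045), np.float64(-48.18)), (np.float64(0.05), np.float64(-48.4)), (np.float64(0.055), np.float64(-48.25)), (np.float64(0.06), np.float64(-48.29)), (np.float64(0.065), np.float64(-48.16)), (np.float64(0.07), np.float64(-48.26)), (np.float64(0.075), np.float64(-48.31)), (np.float64(0.08), np.float64(-48.16)), (np.float64(0.085), np.float64(-48.16)), (np.float64(0.09), np.float64(-48.03))]
```

View pics/z6.png

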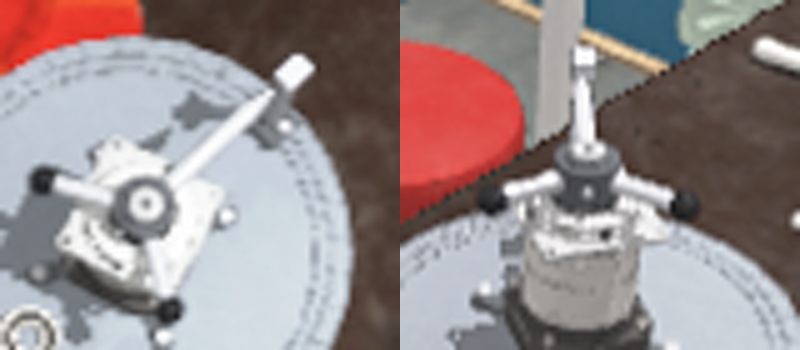

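```bash
python3 - <<'E'
from h import *
g=lambda f:cv2.cvtColor(cv2.imread(f),cv2.COLOR_BGR2GRAY).astype(np.float32)
a,b=g('pics/top0.png'),g('pics/t6.png')
for n,(y0,y1,x0,x1) in dict(plate_low=(212,248,315,385),plate_right=(185,235,368,400),bearing_seal=(205,235,322,364),spanner=(195,220,415,475)).items():
    print(n,cv2.phaseCorrelate(np.ascontiguousarray(a[y0:y1,x0:x1]),np.ascontiguousarray(b[y0:y1,x0:x1]),cv2.createHanningWindow((x1-x0,y1-y0),cv2.CV_32F)))
o=manip.get_obs();print(o['clock'],o['position'],o['ft_force']); manip.hand_in()
E
```

```text
plate_low ((-0.0409506908761017, -0.031160458559501336), 0.9808365889353516)
plate_right ((-0.06455461251972139, -0.08714015054713542), 0.979026288986206)
bearing_seal ((0.41109419053550766, -0.3117526517121636), 0.6937772701404713)
spanner ((-0.01584918145687908, 0.48759272449644797), 0.9999669880072276)
12.15 [0.6034429  0.04250876 0.27146985] [ 0.08531396 -1.10487889  0.16430827]
the job is handed in; nothing more can be done
```

I pushed the long arm clockwise with the shut fingertips, about 93° in all, until it pointed at the index post. The last part was a slow, separate nudge. I then backed the finger off counter-clockwise, lifted it clear and handed the job in at about 12 s.

**Alignment:** in the last top picture the arm reads -48.7° from its two balls and -48.2° from its centre line. The post reads -49.1°. So the tip faces the head, 0.4 to 0.9° short of it (1 to 2 mm at the tip) and not past it. The two arm readings differ by about 0.5°, and I did not nudge further.

**Forces:** the largest reading I saw was about 3.5 N, read at the end of each move rather than throughout. Nothing was gripped.

**Things left alone:**
- **Stand:** picture comparison shows a shift of 0.1 px or less (about 0.3 mm).
- **Index post:** the head's measured position drifted about 0.2 px (0.5 mm), which is close to the measuring noise.
- **Bearing and seal:** the comparison gave about 0.5 px with a weak match. That window also holds a spider ball and shadows that did move, so this check proves little. The finger never went near them.
- **Spanner:** the comparison gave 0.49 px, probably an artefact of the odd window height. The fingers passed well above that part of the bench.
- **Oil can:** I ran no comparison on it, and the finger stayed away from it.

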